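# Third hand at the tube mixer

## Robot

A 6-joint arm with a two-finger parallel gripper is mounted at the origin on a cart in front of the work surface, level with it; the furniture and walls round the work are solid. World frame = base frame: x ahead of the robot, y to its left, z up, the work surface at z = 0. Lengths are in m, angles in degrees, forces in N, time in s.
With the tool pointing down it reaches from about 0.35 to 0.975 m from the base axis. Payload 4.9 kg.
Tool frame: the origin (TCP) lies at the very end of the fingers, on their centre line; the grasp point (between the pads) lies 19 mm behind it; z points along the fingers, y is the line along which they close (so a half turn about z gives the same grasp; the last joint's range is limited). The gripper opens to 85 mm and grips with 20 to 120 N. Pads are 22 mm wide; open, the fingers measure 114 mm over their backs; the gripper's body (76 mm by 85 mm) begins 54 mm behind the grasp point. The pads swing forward as they close: fully open they stand 13 mm farther back than shut.
Start: joints at [-73.224, 3.019, 92.412, -0, 84.569, -6.818], TCP at [0.25, -0.573, 0.231] pointing down, gripper open.
Joint ranges: [-172.51, 172.51], [-57.92, 126.97], [3.15, 148.05], [-58.71, 238.71], [5.1, 150.11], [-179.66, 179.66]. Speed limits (degrees/s): [147.25, 147.25, 180, 180, 180, 180].

## Interface

Orientations are given as [roll, pitch, yaw] about the fixed x, y, z axes, in that order (R = Rz(yaw) Ry(pitch) Rx(roll)).
In Python, from rig import r gives the robot as it stands.
- The arm moves only by the tool play_rows, never from a script. Its argument "deltas" is a list of rows, each a list of 3 entries, a list of its own where there are three numbers: the shift along the tool's x, y, z in m, then the turn, a rotation vector about the tool's x, y, z in rad, then the closure, from 0 (fully open) to 1 (shut). In form: [[[dx, dy, dz], [wx, wy, wz], grip], ...]. A call has 1 to 20 rows; each row shifts and turns the commanded pose from where the row before left it, along the tool's axes as they then stand; what a row does not reach is not made up. A row lasts 1/12 s, in which the tool goes at most 41.7 mm and 7.16 degrees, less where a joint would pass 70% of its speed; a pose out of reach is approached as far as the arm can. A call is refused whole if a number of a shift passes 0.0417 or a number of a turn 0.125, either way. A call with a gripper value outside its range is refused whole. The fingers move at their own pace and stop on an object; "squeeze" is the grip in N (left out, the last holds). Time passes only in rows, so rows that do not move let the fingers close. It gives the time, the measured TCP pose, the force, the opening and the grip force at its end, in the units of the state.
- r.get_obs(): the state, without advancing time (a new reading comes with each control period).
- r.read_camera(name): name is "side" or "top" or "wrist"; returns the picture (420x560x3 uint8, blue, green, red); there is no depth.
- r.camera_params(name): a dict with "mtx" (3x3 intrinsics, pixels), "rvec" (rotation vector, rad) and "tvec" (3), from world to camera coordinates, as OpenCV has them. Camera axes: x right, y down, z forward; pixel columns grow to the right and rows downward; lengths in m; the calibration is good to about 2 mm. A picture is of the moment at which its call begins: read the wrist's pose just before it. camera_params takes no time and is no camera call; for the wrist camera it gives the pose at the moment of the call.
- r.sign_off(): hands the job in; it is judged then, once.
The state is a dict: "clock": time; "qpos": joint angles; "qd": joint speeds; "effort": joint torques, N m; "eef_pos": TCP position; "tcp_rot": TCP orientation; "wrist_force": force on the tool from outside, world axes, zero at the start; "torque": the same for the moment, N m; "grip_width": finger opening in m; "finger_force": force on a finger pad.
Only numpy, scipy, OpenCV 4.12 (cv2) and the standard library are available. Lean on these libraries where they do the work, as an engineer would, in place of code of your own. Each camera call takes 0.05 s, during which the arm holds its last target. There are 200 camera calls.

## Task

The blood tubes are to go on the bench mixer: pick up the blue tube block with its three tubes, set it down upright on the mixer's dark mat, square to and between the sliding clamp and the sprung fence, and let go of it. Then slide the clamp (its black knob is the handle) so that it pushes the block squarely up against the fence, and press it there with a steady force of about 12 newtons, enough to load the springs but never driving them near their stops. Finish while still holding that push (your colleague will tighten the thumbscrews; the springs would open the clamp again if you let go), and leave the other things on the bench where they are.

Things in the scene. Friction and masses are not known exactly. Their poses are not given: they have to be found in the camera images.
- mixer: Fixed bench mixer, switched off: white housing, aluminium platform 296 (x) x 236 (y) mm with a dark mat, mat top 66 mm above the bench. Origin on the bench under the platform's middle. Its x axis is the clamping direction, from the sliding clamp (-x, robot side) to the sprung fence (+x); z up. Side rails along x at y = +-102 mm, 18 mm wide, tops 14 mm above the mat, 186 mm free between them.
- bed (a point): Point on top of the mat at the middle of the platform, axes as the mixer's. The block goes about midway between clamp face and fence face, on the line through this point along x.
- clamp: Sliding clamp: bar across the rails with a flat rubber face 130 mm wide, 8 to 44 mm above the mat, towards +x. Origin at mat height under the face's middle; axes as the mixer's. Slides only along mixer x: face at -60 mm in the mixer's frame when fully open (starts 0 to 25 mm from there), at most +62 mm. Drags with about 1 N, stays where it is left. Loose thumbscrews at its ends: not used.
- clamp_knob (a point): On the axis of the clamp's upright black knob, 62 mm above the mat: a fixed round post, 20 mm in diameter, on a tongue behind the bar, axis 60 mm behind (-x of) the clamp's face. Its straight part reaches from 37 to 74 mm above the mat, its top is at 78 mm; the bar in front of it reaches 44 mm above the mat.
- fence: Sprung fence at the far end: plate with a flat rubber face 150 mm wide, 8 to 44 mm above the mat, looking to -x, on two spring-loaded pins. Origin at mat height under the face's middle; axes as the mixer's. At rest at x = +100 mm in the mixer's frame; it gives way along +x only: nothing up to 3.6 N, then 1.8 N per mm (12 N at 4.7 mm), hard stops at 14 mm.
- block: Blue tube block, 60 (x) x 124 (y) x 58 (z) mm, 0.15 to 0.3 kg, standing on the bench. Origin at the centre of its underside. Its long faces, 60 mm apart, are flat (white strip on each): grip there. 2 x 5 holes; tubes in three corner holes reach 90 mm above its underside, two at y = +46 mm, one at y = -46 mm. On the mixer its length goes across the clamping direction (either way round).
- tube_0: Capped sample tube, purple cap, 16 mm wide, 86 mm long, loose in the block's hole at x = -14, y = +46 mm. Origin at its lower end, z along it.
- tube_3: Capped sample tube, purple cap, 86 mm long, loose in the block's hole at x = +14, y = +46 mm. Origin at its lower end, z along it.
- tube_4: Capped sample tube, green cap, 86 mm long, loose in the block's hole at x = -14, y = -46 mm. Origin at its lower end, z along it.
- alcohol_bottle: Bystander: clear bottle with pink liquid, 70 mm wide, 168 mm high; origin at the centre of its underside.
- sample_cup: Bystander: clear plastic cup, 52 mm wide, 60 mm high; origin at the centre of its underside.
- reader_disc: Bystander: flat grey haematocrit reader disc lying on the bench, 175 mm in diameter, 6 mm thick; origin at the centre of its underside.
- slide_case: Bystander: small blue hinged case, 70 x 98 x 55 mm closed; origin at the centre of its underside.
- amber_vial: Bystander: small brown bottle, 25 mm wide, 50 mm high; origin at the centre of its underside.

How it is judged (in metres and radians):
On the way, in this order (a step that is already met when the one before it is completed fails the run):
1. the block stands upright on the mat between clamp and fence, across the clamping direction, and the robot has let go of it (angle between block's own z axis and vertical below 0.05 rad and z of block in the frame of mixer between 0.062 and 0.07 m and x of block in the frame of clamp above 0.028 m and x of block in the frame of fence below -0.028 m and angle between the x axis of block and the x axis of mixer, either way round below 0.25 rad and contact force between the fingers and block below 0.3 N), for 0.2 s.
2. the clamp has pushed the block up against the sprung fence and presses it there with 6 to 18 N (contact force between clamp and block above 6 N and contact force between block and fence between 6 and 18 N), for 0.5 s.
At the end, for the whole second after the job is handed in: Block flat on the mat, square within 0.06 rad, within 25 mm of the middle between the rails, pressed by the clamp against the fence with 6 to 18 N (under 24 N at the clamp), steady; the robot still pushes the clamp (over 4 N) and does not touch the block; the three tubes stand in their holes (all of step 2 and contact force between clamp and block below 24 N and contact force between each of the arm, the fingers and block below 0.3 N and contact force between any of the fingers, the arm and clamp above 4 N and angle between block's own z axis and vertical below 0.05 rad and z of block in the frame of mixer between 0.062 and 0.07 m and y of block in the frame of mixer between -0.025 and 0.025 m and angle between the x axis of block and the x axis of mixer, either way round below 0.06 rad and linear speed of each of block, clamp below 0.01 m/s and horizontal distance between each of tube_0, tube_3, tube_4 and block below 0.056 m and height (world z) of each of tube_0, tube_3, tube_4 below 0.085 m and angle between each of tube_0, tube_3, tube_4's own z axis and vertical below 0.3 rad); the arm keeps its last pose, push and grip.
It fails at once if the fence springs are driven close to their stops (more than 11.5 mm, over about 24 N) (x of fence in the frame of mixer above 0.1115 m).
It fails at once if a tube falls out of the block or the block is tipped (angle between block's own z axis and vertical above 0.45 rad or distance between any of tube_0, tube_3, tube_4 and block above 0.075 m).
It fails at once if a bystander is moved by more than 30 mm (distance of any of alcohol_bottle, sample_cup, reader_disc, slide_case, amber_vial from where it was at the start of the episode above 0.03 m).
It also fails if it takes over 61 s, if anything falls off the work surface, if the arm or the gripper's body presses on something with over 40 N, if the wrist force passes 120 N, or if a joint passes its speed limit or range.

## Working session

There is one attempt and no reset: what is moved stays moved. The work goes in short steps, Python scripts to look and compute and a tool call to move; the robot and the scene stay as the last step left them, time stands still between calls to the robot, and variables do not carry over. Pictures are saved under pics/ and viewed, at most 10 in all, crops included, and the job is handed in when it is done.

Besides the shell and the picture viewer there is one more tool, called after "Request:" as name(argument=value, ...), one argument or row to a line, values as JSON. play_rows: Moves the arm, as the interface text tells. Its arguments: {"type":"object","properties":{"deltas":{"type":"array"},"squeeze":{"type":"number"}},"required":["deltas"]}

```bash
mkdir -p pics
python3 - <<'E'
from rig import r
import cv2,numpy as np
for n in("side","top"):
    im=r.read_camera(n); cv2.imwrite(f"pics/{n}0.png",im)
    p=r.camera_params(n); R=cv2.Rodrigues(np.array(p["rvec"],float))[0]
    print(n,p["mtx"],(-R.T@np.array(p["tvec"]).ravel()).round(3),R.round(2).tolist())
print(r.get_obs())
E
```

```text
side [[530.2653919    0.         279.07581115]
 [  0.         530.2653919  205.20697365]
 [  0.           0.           1.        ]] [ 0.508 -0.918  1.094] [[1.0, -0.1, -0.01], [-0.08, -0.74, -0.67], [0.06, 0.66, -0.75]]
top [[511.3776275    0.         278.13079271]
 [  0.         511.3776275  204.44170273]
 [  0.           0.           1.        ]] [ 0.333 -0.077  1.617] [[0.01, -1.0, -0.0], [-0.99, -0.0, -0.16], [0.16, 0.0, -0.99]]
{'clock': 0.1, 'qpos': array([-7.32218344e+01,  3.05492908e+00,  9.24854365e+01, -7.19061291e-04,
        8.45684927e+01, -6.81822747e+00]), 'qd': array([-0.11352496, -0.04320173, -0.15915811, -0.04139521,  0.02475764,
        0.04573759]), 'effort': array([-3.07595274e-04, -3.94901991e+01, -3.71365070e+01, -7.62695345e-05,
        3.89679961e-03, -5.79224519e-06]), 'eef_pos': array([ 0.25001274, -0.57219256,  0.2301576 ]), 'tcp_rot': array([-1.79891827e+02, -1.22129829e-02,  2.35964503e+01]), 'wrist_force': array([-0.7039417 ,  0.13185399, -0.22350603]), 'torque': array([-0.00608719, -0.00986969,  0.01737899]), 'finger_force': 0.0, 'grip_width': 0.0856804767325414}
```

View pics/top0.png

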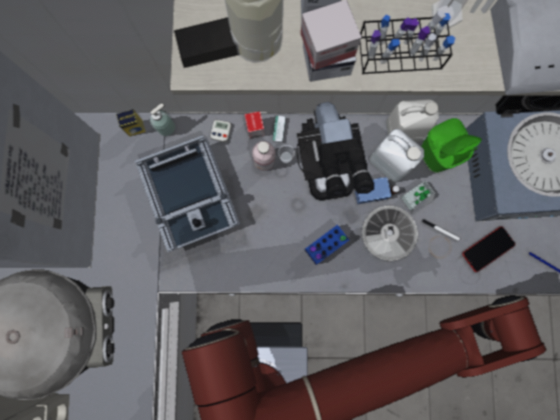

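View pics/side0.png

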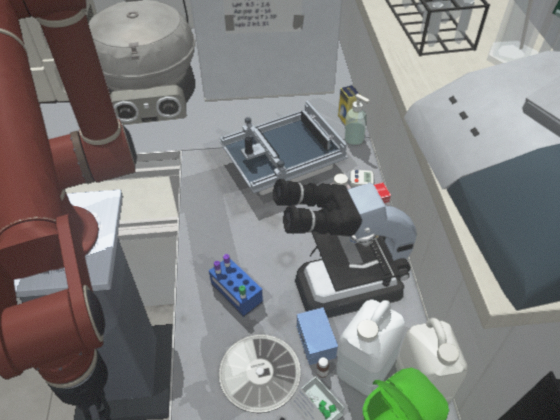

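The top view shows the mixer at about (187,195), turned about 20°, with the clamp knob at (197,218). The block is at (327,244), the reader disc at (390,233) and the slide case at (373,190). In the side view, the mixer is at (283,150) and the block at (236,285).

```bash
cat > h.py <<'E'
from rig import r
import cv2,numpy as np
def cam(n):
    p=r.camera_params(n); return np.array(p["mtx"]),cv2.Rodrigues(np.array(p["rvec"],float))[0],np.array(p["tvec"],float).ravel()
def ray(c,uv,z):
    K,R,t=c; C=-R.T@t; d=R.T@np.linalg.inv(K)@np.array([uv[0],uv[1],1.]); return C+d*(z-C[2])/d[2]
def proj(c,P):
    K,R,t=c; q=(np.atleast_2d(P)@R.T+t)@K.T; return q[:,:2]/q[:,2:]
def tri(ca,a,cb,b):
    A=[];B=[]
    for (K,R,t),uv in((ca,a),(cb,b)):
        C=-R.T@t; d=R.T@np.linalg.inv(K)@np.array([uv[0],uv[1],1.]); d/=np.linalg.norm(d); M=np.eye(3)-np.outer(d,d); A.append(M);B.append(M@C)
    return np.linalg.lstsq(np.vstack(A),np.hstack(B),rcond=None)[0]
E
python3 - <<'E'
from h import *
t=cv2.imread("pics/top0.png"); s=cv2.imread("pics/side0.png")
a=cv2.resize(t[130:255,130:250],(576,600),interpolation=cv2.INTER_CUBIC)
cv2.imwrite("pics/topcrop.png",a)
b=cv2.resize(s[95:195,215:350],(783,580),interpolation=cv2.INTER_CUBIC)
cv2.imwrite("pics/sidecrop.png",b)
for n,im in(("top",t),("side",s)):
    hsv=cv2.cvtColor(im,cv2.COLOR_BGR2HSV)
    for nm,lo,hi in(("blue",(100,110,40),(125,255,255)),("purple",(126,80,40),(165,255,255)),("green",(45,100,60),(80,255,255))):
        m=cv2.inRange(hsv,lo,hi)
        k,l,st,ce=cv2.connectedComponentsWithStats(m)
        print(n,nm,[(st[i].tolist(),ce[i].round(1).tolist()) for i in range(1,k) if st[i,4]>4])
E
```

```text
top blue [([381, 15, 9, 12, 70], [385.2, 20.6]), ([440, 14, 10, 12, 56], [445.0, 19.5]), ([444, 36, 11, 11, 87], [448.7, 40.9]), ([389, 39, 10, 11, 85], [393.5, 43.7]), ([119, 113, 6, 3, 8], [121.8, 114.2]), ([121, 119, 10, 4, 13], [125.1, 120.8]), ([137, 128, 3, 2, 6], [138.0, 128.5]), ([305, 225, 44, 39, 752], [326.6, 244.0]), ([529, 253, 31, 19, 88], [544.5, 261.9])]
top purple [([401, 18, 18, 13, 172], [409.3, 23.6]), ([418, 26, 12, 14, 107], [423.6, 32.6]), ([371, 30, 10, 13, 87], [375.5, 35.9]), ([311, 247, 5, 4, 18], [312.8, 248.5]), ([316, 254, 5, 5, 20], [318.1, 256.0])]
top green [([422, 118, 60, 54, 2074], [448.7, 145.2]), ([420, 187, 4, 3, 12], [421.5, 188.0]), ([415, 190, 14, 10, 68], [422.4, 194.4]), ([416, 201, 2, 3, 6], [416.5, 202.0]), ([341, 236, 5, 4, 16], [342.8, 237.7])]
side blue [([209, 260, 53, 55, 1201], [238.5, 285.2])]
side purple [([223, 254, 6, 9, 43], [226.0, 258.0]), ([214, 261, 6, 9, 46], [216.7, 264.8])]
side green [([239, 286, 6, 6, 29], [241.7, 288.6]), ([363, 368, 86, 52, 3294], [405.4, 398.5]), ([319, 401, 17, 17, 127], [326.0, 408.9])]
```

View pics/topcrop.png

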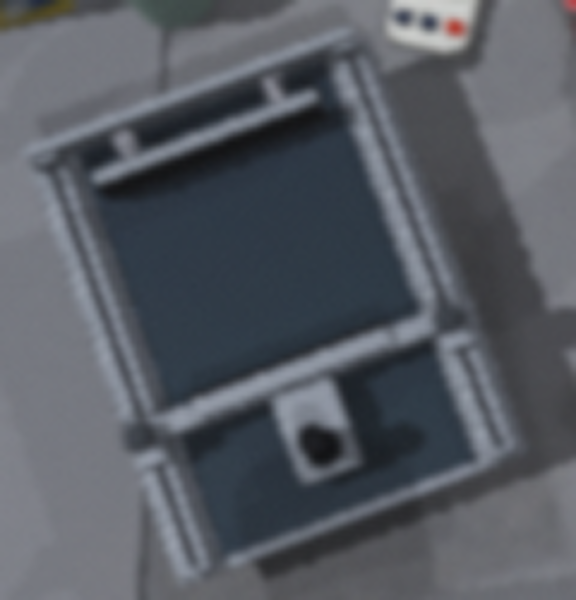

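View pics/sidecrop.png

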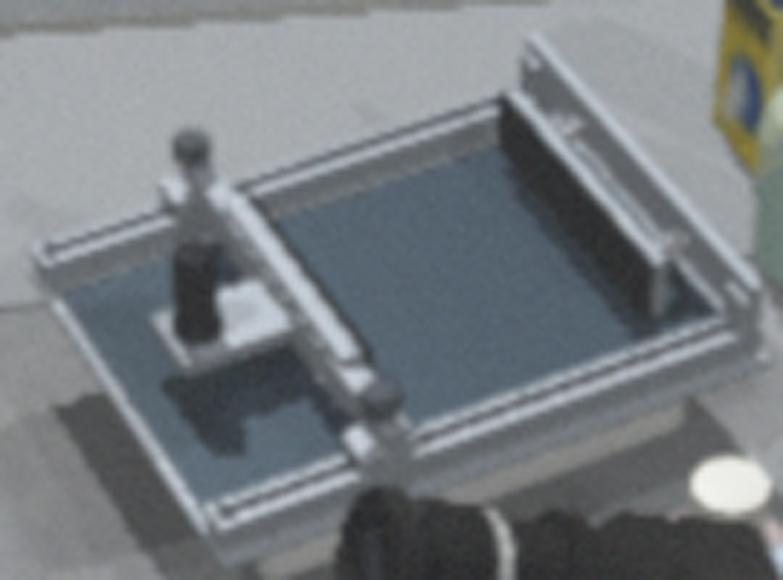

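The crops show the rail grooves, the fence top edge (top crop (95,182) to (318,98)) and the knob top (top crop (320,440), side crop (195,250)). I'll turn these into world positions.

Run:
```python
from h import *
T=cam("top");S=cam("side")
tc=lambda x,y:(130+(x+.5)/4.8-.5,130+(y+.5)/4.8-.5)
sc=lambda x,y:(215+(x+.5)/5.8-.5,95+(y+.5)/5.8-.5)
tw=lambda x,y,z:ray(T,tc(x,y),z); sw=lambda x,y,z:ray(S,sc(x,y),z)
L=[tw(70,170,.08),tw(195,560,.08)];Rr=[tw(360,75,.08),tw(497,445,.08)]
for n,(a,b) in(("L",L),("R",Rr)):print(n,a.round(4),b.round(4),np.degrees(np.arctan2(*(a-b)[1::-1])).round(2),np.linalg.norm(a-b).round(3))
f=[tw(95,183,.11),tw(318,100,.11)];print("fence",*[q.round(4) for q in f],np.linalg.norm(f[0]-f[1]),((f[0]+f[1])/2).round(4),np.degrees(np.arctan2(*(f[0]-f[1])[1::-1]))-90)
fs=[sw(508,97,.11),sw(655,265,.11)];print("fence side",*[q.round(4) for q in fs],np.linalg.norm(fs[0]-fs[1]),((fs[0]+fs[1])/2).round(4),np.degrees(np.arctan2(*(fs[0]-fs[1])[1::-1]))-90)
# side rail grooves z=.08
for a,b in(((45,257),(495,105)),((220,512),(735,328))):
    a=sw(*a,.08);b=sw(*b,.08);print("side rail",a.round(4),b.round(4),np.degrees(np.arctan2(*(b-a)[1::-1])),np.linalg.norm(a-b))
print("knob",tw(320,440,.144),sw(195,250,.144),tri(T,tc(320,440),S,sc(195,250)))
print("front edge",tw(235,562,.066),tw(485,463,.066))
c={}
for n,a,b in(("p1",(312.8,248.5),(216.7,262.5)),("p2",(318.1,256),(226,256)),("g",(342.8,237.7),(241.7,288))):
    print(n)
    for q in((226.0,257.0),(216.7,263.5),(241.7,288)):
        print("   ",q,tri(T,a,S,q).round(4),ray(T,a,.09).round(4),ray(S,q,.09).round(4))
for n in("top","side"):
    hsv=cv2.cvtColor(cv2.imread(f"pics/{n}0.png"),cv2.COLOR_BGR2HSV);m=cv2.inRange(hsv,(100,80,30),(165,255,255));k,l,st,ce=cv2.connectedComponentsWithStats(m)
    tgt=(326,244) if n=="top" else (238,285)
    i=min(range(1,k),key=lambda i:np.hypot(*(ce[i]-tgt))+(1e3 if st[i,4]<300 else 0))
    cn=cv2.findContours((l==i).astype(np.uint8),0,1)[0][0];rc=cv2.minAreaRect(cn);print(n,rc,cv2.boxPoints(rc).tolist(),[ray(cam(n),q,.058).round(3).tolist() for q in cv2.boxPoints(rc)])
```

```text
L [0.6992 0.3421 0.08  ] [0.4491 0.2522 0.08  ] 19.78 0.266
R [0.7629 0.1575 0.08  ] [0.5225 0.0644 0.08  ] 21.17 0.258
fence [0.6837 0.3178 0.11  ] [0.7381 0.179  0.11  ] 0.14907306495709813 [0.7109 0.2484 0.11  ] 21.407117470861238
fence side [0.686  0.3168 0.11  ] [0.7402 0.1821 0.11  ] 0.1452236542738073 [0.7131 0.2494 0.11  ] 21.933840318036047
side rail [0.4469 0.2533 0.08  ] [0.6839 0.3486 0.08  ] 21.906876541751924 0.2553923326232733
side rail [0.5226 0.0681 0.08  ] [0.7787 0.1662 0.08  ] 20.960396628144466 0.2742824288362224
knob [0.51718044 0.16563281 0.144     ] [0.52059998 0.17693183 0.144     ] [0.5181832  0.16422002 0.15447728]
front edge [0.44902857 0.22985393 0.066     ] [0.51270028 0.0730617  0.066     ]
p1
    (226.0, 257.0) [ 0.4448 -0.1756  0.0895] [ 0.4438 -0.1757  0.09  ] [ 0.4459 -0.1757  0.09  ]
    (216.7, 263.5) [ 0.4337 -0.1788  0.0753] [ 0.4438 -0.1757  0.09  ] [ 0.424  -0.1921  0.09  ]
    (241.7, 288) [ 0.4638 -0.1826 -0.0389] [ 0.4438 -0.1757  0.09  ] [ 0.4783 -0.2645  0.09  ]
p2
    (226.0, 257.0) [ 0.4338 -0.1884  0.1039] [ 0.4215 -0.1913  0.09  ] [ 0
[... 523 characters left out ...]
65625, 244.1800079345703), (20.799997329711914, 42.19999313354492), 53.13010025024414) [[303.6400146484375, 248.52000427246094], [337.4000244140625, 223.20001220703125], [349.8800048828125, 239.8400115966797], [316.1199951171875, 265.1600036621094]] [[0.446, -0.15, 0.058], [0.524, -0.254, 0.058], [0.473, -0.291, 0.058], [0.396, -0.188, 0.058]]
side ((234.75003051757812, 284.2500305175781), (60.81117630004883, 31.819805145263672), 45.0) [[202.00003051757812, 274.0000305175781], [224.50003051757812, 251.50003051757812], [267.5000305175781, 294.5000305175781], [245.00003051757812, 317.0000305175781]] [[0.386, -0.196, 0.058], [0.441, -0.135, 0.058], [0.535, -0.267, 0.058], [0.481, -0.32, 0.058]]
```

Run:
```python
from h import *
T=cam("top");S=cam("side")
for a in((320,188),(365,185),(320,180),(365,178)):
  for b in((278,190),(288,218)): 
    P=tri(T,a,S,b); print(a,b,P.round(3),proj(T,P).round(0),proj(S,P).round(0))
t=cv2.imread("pics/top0.png")[95:275,260:400]; s=cv2.imread("pics/side0.png")[165:335,195:345]
f=lambda q,w,h:cv2.resize(q,(w,h),interpolation=cv2.INTER_CUBIC)
cv2.imwrite("pics/scope.png",np.hstack([f(t,400,514),f(s,400,514)[:514]]))
```

```text
(320, 188) (278, 190) [ 0.577 -0.182  0.313] [[320. 191.]] [[282. 189.]]
(320, 188) (288, 218) [ 0.595 -0.188  0.229] [[320. 190.]] [[291. 217.]]
(365, 185) (278, 190) [ 0.567 -0.28   0.417] [[365. 187.]] [[281. 189.]]
(365, 185) (288, 218) [ 0.582 -0.291  0.352] [[365. 186.]] [[290. 217.]]
(320, 180) (278, 190) [ 0.587 -0.183  0.317] [[321. 187.]] [[286. 187.]]
(320, 180) (288, 218) [ 0.605 -0.189  0.235] [[321. 186.]] [[295. 216.]]
(365, 178) (278, 190) [ 0.575 -0.281  0.421] [[366. 184.]] [[286. 188.]]
(365, 178) (288, 218) [ 0.59  -0.292  0.355] [[366. 183.]] [[295. 216.]]
```

View pics/scope.png

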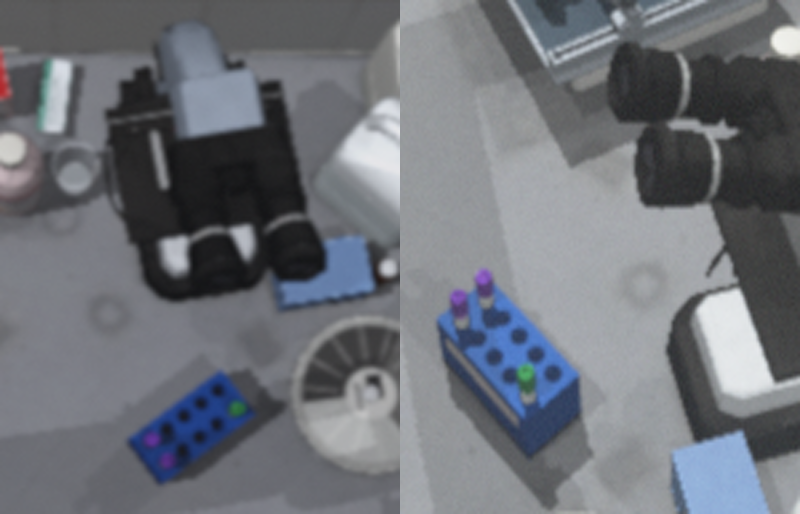

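The eyepiece tips come out at x≈0.57, z≈0.33, clear of the route. The block is at about (0.461, -0.220) with yaw about 36.6°, and the mixer at about (0.619, 0.2125) with yaw about 21.4°. First I'll turn the tool, then move above the block.

Request:
play_rows(
  deltas=[
    [[0, 0, 0], [0, 0, -0.12], 0],
    [[0, 0, 0], [0, 0, -0.12], 0],
    [[0, 0, 0], [0, 0, -0.12], 0],
    [[0, 0, 0], [0, 0, -0.12], 0],
    [[0, 0, 0], [0, 0, -0.12], 0],
    [[0, 0, 0], [0, 0, -0.12], 0],
    [[0, 0, 0], [0, 0, -0.12], 0],
    [[0, 0, 0], [0, 0, -0.12], 0],
    [[0, 0, 0], [0, 0, -0.12], 0],
    [[0, 0, 0], [0, 0, -0.12], 0],
    [[0, 0, 0], [0, 0, -0.12], 0],
    [[0, 0, 0], [0, 0, -0.12], 0],
    [[0, 0, 0], [0, 0, -0.12], 0],
    [[0, 0, 0], [0, 0, -0.12], 0],
    [[0, 0, 0], [0, 0, -0.12], 0],
  ],
)

```text
clock: 1.35
eef_pos: [0.2501, -0.5724, 0.2305]
tcp_rot: [180.0, -0.1, 127.1]
wrist_force: [0.4, 0.0, -0.2]
grip_width: 0.0856
finger_force: 0.0
```

Request:
play_rows(
  deltas=[
    [[0.013, 0.0317, 0], [0, 0, 0], 0],
    [[0.013, 0.0317, 0], [0, 0, 0], 0],
    [[0.013, 0.0317, 0], [0, 0, 0], 0],
    [[0.013, 0.0317, 0], [0, 0, 0], 0],
    [[0.013, 0.0317, 0], [0, 0, 0], 0],
    [[0.013, 0.0317, 0], [0, 0, 0], 0],
    [[0.013, 0.0317, 0], [0, 0, 0], 0],
    [[0.013, 0.0317, 0], [0, 0, 0], 0],
    [[0.013, 0.0317, 0], [0, 0, 0], 0],
    [[0.013, 0.0317, 0], [0, 0, 0], 0],
    [[0.013, 0.0317, 0], [0, 0, 0], 0],
    [[0.013, 0.0317, 0], [0, 0, 0], 0],
    [[0, 0, 0], [0, 0, 0], 0],
    [[0, 0, 0], [0, 0, 0], 0],
    [[0, 0, 0], [0, 0, 0], 0],
  ],
)

```text
clock: 2.6
eef_pos: [0.4614, -0.2203, 0.2309]
tcp_rot: [-180.0, -0.0, 126.7]
wrist_force: [-0.2, -0.2, -0.9]
grip_width: 0.0852
finger_force: 0.0
```

Run:
```python
from h import *
W=cam("wrist");im=r.read_camera("wrist");cv2.imwrite("pics/w1.png",im)
o=r.get_obs();print(o["clock"],o["eef_pos"],o["tcp_rot"],o["qpos"].round(1))
print("cam",-W[1].T@W[2])
hsv=cv2.cvtColor(im,cv2.COLOR_BGR2HSV)
for nm,lo,hi in(("purple",(126,80,40),(165,255,255)),("green",(45,100,60),(80,255,255))):
    k,l,st,ce=cv2.connectedComponentsWithStats(cv2.inRange(hsv,lo,hi))
    print(nm,[(st[i].tolist(),ce[i].round(1).tolist(),ray(W,ce[i],.088).round(4).tolist()) for i in range(1,k) if st[i,4]>100])
```

```text
2.65 [ 0.46127739 -0.22083941  0.23097682] [-1.79967910e+02 -2.09047198e-02  1.26678928e+02] [-33.9 -12.8 107.3  -0.   85.5 -70.6]
cam [ 0.42151275 -0.16684594  0.37308398]
purple [([253, 147, 16, 17, 220], [260.6, 155.4], [0.4242, -0.1911, 0.088]), ([282, 147, 17, 17, 225], [290.1, 155.3], [0.4461, -0.1746, 0.088])]
green [([255, 236, 15, 19, 226], [261.9, 245.3], [0.478, -0.2627, 0.088])]
```

View pics/w1.png

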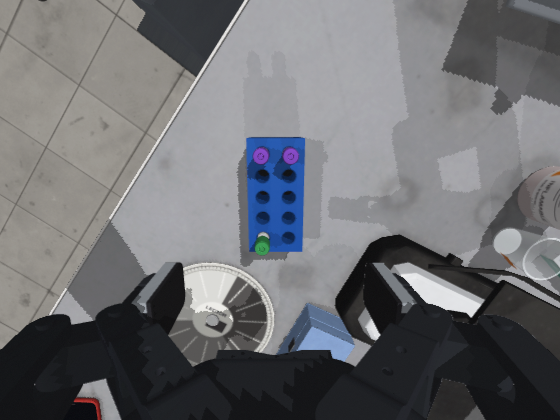

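The close view confirms the estimate: the block is at (0.462, -0.219), yaw 36.9°, centred between the fingers (u≈275). I'll descend and grip.

Request:
play_rows(
  deltas=[
    [[0.001, 0.0015, 0.0207], [0, 0, 0], 0],
    [[0, 0, 0.0207], [0, 0, 0], 0],
    [[0, 0, 0.0207], [0, 0, 0], 0],
    [[0, 0, 0.0207], [0, 0, 0], 0],
    [[0, 0, 0.0207], [0, 0, 0], 0],
    [[0, 0, 0.0207], [0, 0, 0], 0],
    [[0, 0, 0.0207], [0, 0, 0], 0],
    [[0, 0, 0.0207], [0, 0, 0], 0],
    [[0, 0, 0.0207], [0, 0, 0], 0],
    [[0, 0, 0.0207], [0, 0, 0], 0],
    [[0, 0, 0], [0, 0, 0], 0],
    [[0, 0, 0], [0, 0, 0], 0],
  ],
)

```text
clock: 3.65
eef_pos: [0.4609, -0.219, 0.0232]
tcp_rot: [-179.9, -0.2, 126.6]
wrist_force: [0.2, 0.2, 0.1]
grip_width: 0.0856
finger_force: 0.0
```

Request:
play_rows(
  deltas=[
    [[0, 0, 0], [0, 0, 0], 1],
    [[0, 0, 0], [0, 0, 0], 1],
    [[0, 0, 0], [0, 0, 0], 1],
    [[0, 0, 0], [0, 0, 0], 1],
    [[0, 0, 0], [0, 0, 0], 1],
    [[0, 0, 0], [0, 0, 0], 1],
    [[0, 0, 0], [0, 0, 0], 1],
    [[0, 0, 0], [0, 0, 0], 1],
    [[0, 0, 0], [0, 0, 0], 1],
    [[0, 0, 0], [0, 0, 0], 1],
  ],
  squeeze=45,
)

```text
clock: 4.48
eef_pos: [0.4636, -0.2197, 0.0264]
tcp_rot: [180.0, 0.2, 126.7]
wrist_force: [-2.3, -0.2, 6.0]
grip_width: 0.0594
finger_force: 50.8
```

Request:
play_rows(
  deltas=[
    [[0, 0, -0.005], [0, 0, 0], 1],
    [[0, 0, -0.01], [0, 0, 0], 1],
    [[0, 0, -0.015], [0, 0, 0], 1],
    [[0, 0, -0.015], [0, 0, 0], 1],
    [[0, 0, -0.015], [0, 0, 0], 1],
    [[0, 0, -0.015], [0, 0, 0], 1],
    [[0, 0, -0.015], [0, 0, 0], 1],
    [[0, 0, -0.015], [0, 0, 0], 1],
    [[0, 0, -0.015], [0, 0, 0], 1],
    [[0, 0, -0.015], [0, 0, 0], 1],
    [[0, 0, -0.015], [0, 0, 0], 1],
    [[0, 0, -0.015], [0, 0, 0], 1],
    [[0, 0, -0.005], [0, 0, 0], 1],
    [[0, 0, 0], [0, 0, 0], 1],
    [[0, 0, 0], [0, 0, 0], 1],
    [[0, 0, 0], [0, 0, 0], 1],
  ],
)

```text
clock: 5.82
eef_pos: [0.4617, -0.218, 0.1929]
tcp_rot: [-180.0, -0.1, 126.7]
wrist_force: [-0.4, 0.3, -2.5]
grip_width: 0.0596
finger_force: 49.8
```

Request:
play_rows(
  deltas=[
    [[0.0064, 0.0107, 0], [0, 0, 0], 1],
    [[0.0128, 0.0213, 0], [0, 0, 0], 1],
    [[0.0128, 0.0213, 0], [0, 0, 0], 1],
    [[0.0128, 0.0213, 0], [0, 0, 0], 1],
    [[0.0128, 0.0213, 0], [0, 0, 0], 1],
    [[0.0128, 0.0213, 0], [0, 0, 0], 1],
    [[0.0128, 0.0213, 0], [0, 0, 0], 1],
    [[0.0128, 0.0213, 0], [0, 0, 0], 1],
    [[0.0128, 0.0213, 0], [0, 0, 0], 1],
    [[0.0128, 0.0213, 0], [0, 0, 0], 1],
    [[0.0128, 0.0213, 0], [0, 0, 0], 1],
    [[0.0128, 0.0213, 0], [0, 0, 0], 1],
    [[0.0128, 0.0213, 0], [0, 0, 0], 1],
    [[0.0128, 0.0213, 0], [0, 0, 0], 1],
    [[0.0128, 0.0213, 0], [0, 0, 0], 1],
    [[0.0128, 0.0213, 0], [0, 0, 0], 1],
    [[0.0128, 0.0213, 0], [0, 0, 0], 1],
    [[0.0128, 0.0213, 0], [0, 0, 0], 1],
    [[0.0128, 0.0213, 0], [0, 0, 0], 1],
    [[0.0064, 0.0107, 0], [0, 0, 0], 1],
  ],
)

```text
clock: 7.48
eef_pos: [0.641, 0.2216, 0.1927]
tcp_rot: [-179.9, -0.1, 126.8]
wrist_force: [0.1, -0.4, -3.1]
grip_width: 0.0593
finger_force: 49.7
```

Request:
play_rows(
  deltas=[
    [[0, 0, 0], [0, 0, 0.0445], 1],
    [[0, 0, 0], [0, 0, 0.0445], 1],
    [[0, 0, 0], [0, 0, 0.0445], 1],
    [[0, 0, 0], [0, 0, 0.0445], 1],
    [[0, 0, 0], [0, 0, 0.0445], 1],
    [[0, 0, 0], [0, 0, 0.0445], 1],
    [[0, 0, 0], [0, 0, 0], 1],
    [[0, 0, 0], [0, 0, 0], 1],
    [[0, 0, 0], [0, 0, 0], 1],
  ],
)

```text
clock: 8.23
eef_pos: [0.641, 0.2185, 0.1937]
tcp_rot: [-179.9, -0.0, 111.5]
wrist_force: [0.9, 0.6, -2.5]
grip_width: 0.0591
finger_force: 49.7
```

Run:
```python
from h import *
W=cam("wrist");im=r.read_camera("wrist");cv2.imwrite("pics/w2.png",im)
o=r.get_obs();print(o["clock"],o["eef_pos"],o["tcp_rot"],o["qpos"].round(1))
np.savez("w2.npz",K=W[0],R=W[1],t=W[2]);print("cam",-W[1].T@W[2])
# predicted mixer features drawn for check
y=np.radians(21.4);M=lambda x,yy,z:[.6188+x*np.cos(y)-yy*np.sin(y),.2125+x*np.sin(y)+yy*np.cos(y),.066+z]
for n,P in dict(fenceL=(.1,.075,.044),fenceR=(.1,-.075,.044),railLfar=(.14,.102,.014),railLnear=(-.148,.102,.014),railRnear=(-.148,-.102,.014),railRfar=(.14,-.102,.014),knob=(-.112,0,.078)).items(): print(n,proj(W,M(*P)).round(0))
```

```text
8.2833 [0.64110665 0.21844403 0.19385174] [-1.79954221e+02 -5.64257780e-03  1.11467781e+02] [12.5 11.3 87.  -0.  81.7 -8.9]
cam [0.61683486 0.28073697 0.3358612 ]
fenceL [[382. 116.]]
fenceR [[364. 303.]]
railLfar [[423.  82.]]
railLnear [[57. 82.]]
railRnear [[ 97. 310.]]
railRfar [[395. 310.]]
knob [[ 73. 231.]]
```

View pics/w2.png

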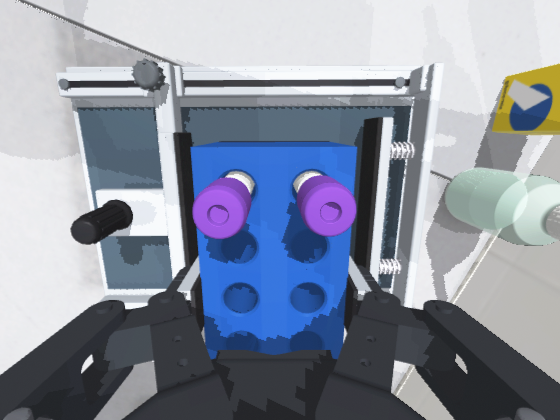

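The view shows the block hanging square between the clamp (face at u≈185) and the fence (top edge at u≈382, where predicted). The knob top is at (86,230), so the knob is at x≈-105 mm in the mixer frame and the clamp face at about -45 mm. The y estimate checks out too, so I'll lower the block.

Request:
play_rows(
  deltas=[
    [[0.002, 0.001, 0.005], [0, 0, 0], 1],
    [[0, 0, 0.01], [0, 0, 0], 1],
    [[0, 0, 0.01], [0, 0, 0], 1],
    [[0, 0, 0.01], [0, 0, 0], 1],
    [[0, 0, 0.01], [0, 0, 0], 1],
    [[0, 0, 0.01], [0, 0, 0], 1],
    [[0, 0, 0.01], [0, 0, 0], 1],
    [[0, 0, 0.01], [0, 0, 0], 1],
    [[0, 0, 0.01], [0, 0, 0], 1],
    [[0, 0, 0.005], [0, 0, 0], 1],
    [[0, 0, 0.003], [0, 0, 0], 1],
    [[0, 0, 0], [0, 0, 0], 1],
    [[0, 0, 0], [0, 0, 0], 1],
    [[0, 0, 0], [0, 0, 0], 1],
  ],
)

```text
clock: 9.45
eef_pos: [0.6422, 0.2208, 0.1022]
tcp_rot: [179.9, 0.0, 111.4]
wrist_force: [-0.1, 0.2, -1.5]
grip_width: 0.0589
finger_force: 49.7
```

Request:
play_rows(
  deltas=[
    [[0, 0, 0.002], [0, 0, 0], 1],
    [[0, 0, 0.002], [0, 0, 0], 1],
    [[0, 0, 0.001], [0, 0, 0], 1],
    [[0, 0, 0], [0, 0, 0], 1],
    [[0, 0, 0], [0, 0, 0], 1],
  ],
)

```text
clock: 9.87
eef_pos: [0.6415, 0.2207, 0.0961]
tcp_rot: [-180.0, -0.0, 111.4]
wrist_force: [-0.2, 0.6, -2.4]
grip_width: 0.0592
finger_force: 49.7
```

Request:
play_rows(
  deltas=[
    [[0, 0, 0.0015], [0, 0, 0], 1],
    [[0, 0, 0.0015], [0, 0, 0], 1],
    [[0, 0, 0], [0, 0, 0], 1],
    [[0, 0, 0], [0, 0, 0], 1],
  ],
)

```text
clock: 10.2
eef_pos: [0.6414, 0.2206, 0.093]
tcp_rot: [-180.0, -0.0, 111.4]
wrist_force: [0.4, -0.6, -2.6]
grip_width: 0.0594
finger_force: 49.7
```

Request:
play_rows(
  deltas=[
    [[0, 0, 0.001], [0, 0, 0], 1],
    [[0, 0, 0.001], [0, 0, 0], 1],
    [[0, 0, 0], [0, 0, 0], 1],
    [[0, 0, 0], [0, 0, 0], 1],
  ],
)

```text
clock: 10.53
eef_pos: [0.6418, 0.2209, 0.0925]
tcp_rot: [180.0, 0.0, 111.4]
wrist_force: [-5.0, -0.3, 4.4]
grip_width: 0.0587
finger_force: 50.4
```

Contact with the mat at TCP z=0.0925, as expected. Releasing and lifting.

Request:
play_rows(
  deltas=[
    [[0, 0, 0], [0, 0, 0], 0],
    [[0, 0, 0], [0, 0, 0], 0],
    [[0, 0, 0], [0, 0, 0], 0],
    [[0, 0, 0], [0, 0, 0], 0],
    [[0, 0, 0], [0, 0, 0], 0],
    [[0, 0, 0], [0, 0, 0], 0],
    [[0, 0, 0], [0, 0, 0], 0],
    [[0, 0, 0], [0, 0, 0], 0],
  ],
)

```text
clock: 11.2
eef_pos: [0.6416, 0.2207, 0.0913]
tcp_rot: [180.0, -0.0, 111.4]
wrist_force: [-0.3, 0.1, 0.2]
grip_width: 0.0855
finger_force: 0.0
```

Request:
play_rows(
  deltas=[
    [[0, 0, -0.01], [0, 0, 0], 0],
    [[0, 0, -0.015], [0, 0, 0], 0],
    [[0, 0, -0.02], [0, 0, 0], 0],
    [[0, 0, -0.02], [0, 0, 0], 0],
    [[0, 0, -0.02], [0, 0, 0], 0],
    [[0, 0, -0.02], [0, 0, 0], 0],
    [[0, 0, -0.01], [0, 0, 0], 0],
    [[0, 0, 0], [0, 0, 0], 0],
    [[0, 0, 0], [0, 0, 0], 0],
  ],
)

```text
clock: 11.95
eef_pos: [0.642, 0.2208, 0.2076]
tcp_rot: [179.9, 0.0, 111.4]
wrist_force: [-0.4, -0.2, 0.7]
grip_width: 0.0854
finger_force: 0.0
```

Run:
```python
from h import *
W=cam("wrist");im=r.read_camera("wrist");cv2.imwrite("pics/w3.png",im)
o=r.get_obs();print(o["clock"],o["eef_pos"],o["tcp_rot"])
np.savez("w3.npz",K=W[0],R=W[1],t=W[2])
y=np.radians(21.4);M=lambda x,yy,z:[.6188+x*np.cos(y)-yy*np.sin(y),.2125+x*np.sin(y)+yy*np.cos(y),.066+z]
def inv(P):
    d=P[:2]-[.6188,.2125];return np.round([d[0]*np.cos(y)+d[1]*np.sin(y),-d[0]*np.sin(y)+d[1]*np.cos(y)],4)
hsv=cv2.cvtColor(im,cv2.COLOR_BGR2HSV)
for nm,lo,hi in(("purple",(126,80,40),(165,255,255)),("green",(45,100,60),(80,255,255))):
    k,l,st,ce=cv2.connectedComponentsWithStats(cv2.inRange(hsv,lo,hi))
    print(nm,[(st[i].tolist(),inv(ray(W,ce[i],.152))) for i in range(1,k) if st[i,4]>100])
for xx in (-.115,-.105,-.095): print("knob top",xx,proj(W,M(xx,0,.078)).round(0))
```

```text
12.0 [0.64124566 0.22060314 0.20583703] [-1.79961027e+02 -7.04986376e-03  1.11426601e+02]
purple [([240, 152, 24, 25, 469], array([0.0104, 0.0457])), ([283, 152, 25, 25, 472], array([0.0386, 0.0459]))]
green [([245, 274, 21, 29, 502], array([ 0.0116, -0.0442]))]
knob top -0.115 [[ 78. 227.]]
knob top -0.105 [[ 92. 227.]]
knob top -0.095 [[106. 227.]]
```

View pics/w3.png

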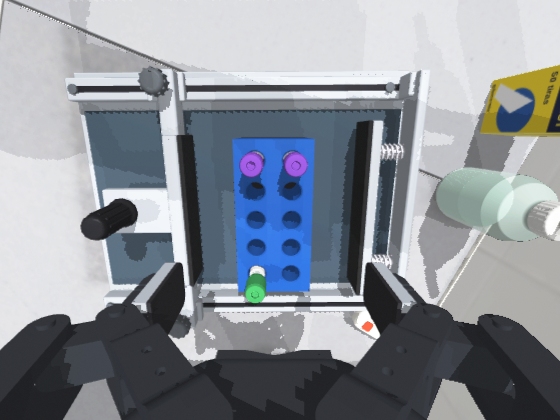

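The block stands square at x≈+24.5 mm, y≈+1 mm in the mixer frame, with all three tubes seated. The knob top at (95,226) puts the knob at x≈-102.5 mm. I'll go to the knob and straddle it along the clamping direction.

Request:
play_rows(
  deltas=[
    [[0, -0.0126, 0], [0, 0, 0], 0],
    [[0, -0.0126, 0], [0, 0, 0], 0],
    [[0, -0.0126, 0], [0, 0, 0], 0],
    [[0, -0.0126, 0], [0, 0, 0], 0],
    [[0, -0.0126, 0], [0, 0, 0], 0],
    [[0, -0.0126, 0], [0, 0, 0], 0],
    [[0, -0.0126, 0], [0, 0, 0], 0],
    [[0, -0.0126, 0], [0, 0, 0], 0],
    [[0, -0.0126, 0], [0, 0, 0], 0],
    [[0, -0.0126, 0], [0, 0, 0], 0],
    [[0, 0, 0], [0, 0, 0], 0],
    [[0, 0, 0], [0, 0, 0], 0],
  ],
)

```text
clock: 13.0
eef_pos: [0.5234, 0.1745, 0.2047]
tcp_rot: [-179.9, -0.0, 111.4]
wrist_force: [0.4, -0.1, 0.6]
grip_width: 0.0853
finger_force: 0.0
```

Request:
play_rows(
  deltas=[
    [[0, 0, 0.01], [0, 0, 0], 0],
    [[0, 0, 0.01], [0, 0, 0], 0],
    [[0, 0, 0.01], [0, 0, 0], 0],
    [[0, 0, 0.01], [0, 0, 0], 0],
    [[0, 0, 0.01], [0, 0, 0], 0],
    [[0, 0, 0.01], [0, 0, 0], 0],
    [[0, 0, 0.01], [0, 0, 0], 0],
    [[0, 0, 0.01], [0, 0, 0], 0],
    [[0, 0, 0.009], [0, 0, 0], 0],
    [[0, 0, 0], [0, 0, 0], 0],
    [[0, 0, 0], [0, 0, 0], 0],
  ],
)

```text
clock: 13.92
eef_pos: [0.5239, 0.1746, 0.1165]
tcp_rot: [-179.9, -0.0, 111.4]
wrist_force: [0.6, -0.0, 0.7]
grip_width: 0.0855
finger_force: 0.0
```

Run:
```python
from h import *
W=cam("wrist");im=r.read_camera("wrist");cv2.imwrite("pics/w4.png",im)
o=r.get_obs();print(o["clock"],o["eef_pos"],o["tcp_rot"],o["wrist_force"],o["grip_width"])
```

```text
13.9667 [0.52443358 0.17471584 0.11739316] [1.79990217e+02 6.42641806e-04 1.11431331e+02] [-0.72151385  0.0388969  -0.510549  ] 0.08488997070357403
```

View pics/w4.png

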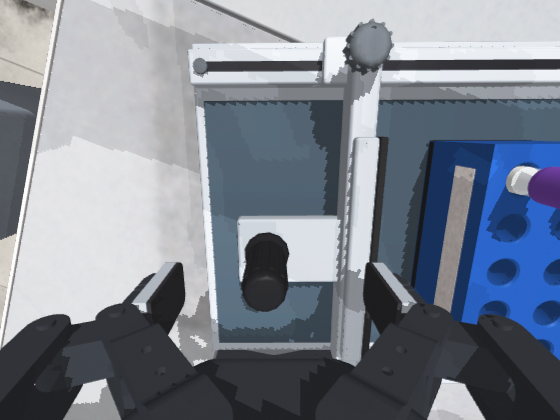

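The knob sits between the open fingers (u≈266, finger middle ≈275), so I'll shift 3 mm and close on it.

Request:
play_rows(
  deltas=[
    [[0, -0.003, 0], [0, 0, 0], 0],
    [[0, 0, 0], [0, 0, 0], 1],
    [[0, 0, 0], [0, 0, 0], 1],
    [[0, 0, 0], [0, 0, 0], 1],
    [[0, 0, 0], [0, 0, 0], 1],
    [[0, 0, 0], [0, 0, 0], 1],
    [[0, 0, 0], [0, 0, 0], 1],
    [[0, 0, 0], [0, 0, 0], 1],
    [[0, 0, 0], [0, 0, 0], 1],
    [[0, 0, 0], [0, 0, 0], 1],
    [[0, 0, 0], [0, 0, 0], 1],
    [[0, 0, 0], [0, 0, 0], 1],
    [[0, 0, 0], [0, 0, 0], 1],
    [[0, 0, 0], [0, 0, 0], 1],
  ],
  squeeze=40,
)

```text
clock: 15.13
eef_pos: [0.5217, 0.1736, 0.1176]
tcp_rot: [180.0, 0.0, 111.4]
wrist_force: [-0.4, 0.2, 4.0]
grip_width: 0.0184
finger_force: 39.5
```

Request:
play_rows(
  deltas=[
    [[0, 0.003, 0], [0, 0, 0], 1],
    [[0, 0.003, 0], [0, 0, 0], 1],
    [[0, 0.003, 0], [0, 0, 0], 1],
    [[0, 0.003, 0], [0, 0, 0], 1],
    [[0, 0.003, 0], [0, 0, 0], 1],
    [[0, 0.003, 0], [0, 0, 0], 1],
    [[0, 0.003, 0], [0, 0, 0], 1],
    [[0, 0.003, 0], [0, 0, 0], 1],
    [[0, 0.003, 0], [0, 0, 0], 1],
    [[0, 0.003, 0], [0, 0, 0], 1],
    [[0, 0.003, 0], [0, 0, 0], 1],
    [[0, 0.002, 0], [0, 0, 0], 1],
    [[0, 0.002, 0], [0, 0, 0], 1],
    [[0, 0.002, 0], [0, 0, 0], 1],
    [[0, 0.002, 0], [0, 0, 0], 1],
    [[0, 0.002, 0], [0, 0, 0], 1],
    [[0, 0.002, 0], [0, 0, 0], 1],
    [[0, 0.002, 0], [0, 0, 0], 1],
    [[0, 0.002, 0], [0, 0, 0], 1],
    [[0, 0.002, 0], [0, 0, 0], 1],
  ],
)

```text
clock: 16.8
eef_pos: [0.5689, 0.1925, 0.1176]
tcp_rot: [-180.0, -0.0, 111.4]
wrist_force: [-2.5, -0.2, 7.2]
grip_width: 0.0185
finger_force: 39.8
```

Request:
play_rows(
  deltas=[
    [[0, 0.002, 0], [0, 0, 0], 1],
    [[0, 0.002, 0], [0, 0, 0], 1],
    [[0, 0.002, 0], [0, 0, 0], 1],
    [[0, 0.002, 0], [0, 0, 0], 1],
    [[0, 0.002, 0], [0, 0, 0], 1],
    [[0, 0.002, 0], [0, 0, 0], 1],
    [[0, 0.002, 0], [0, 0, 0], 1],
    [[0, 0.002, 0], [0, 0, 0], 1],
    [[0, 0.002, 0], [0, 0, 0], 1],
    [[0, 0.002, 0], [0, 0, 0], 1],
    [[0, 0.0015, 0], [0, 0, 0], 1],
    [[0, 0.001, 0], [0, 0, 0], 1],
    [[0, 0, 0], [0, 0, 0], 1],
    [[0, 0, 0], [0, 0, 0], 1],
  ],
)

```text
clock: 17.97
eef_pos: [0.59, 0.2009, 0.1176]
tcp_rot: [180.0, -0.0, 111.4]
wrist_force: [-2.0, 0.9, 4.9]
grip_width: 0.0181
finger_force: 39.7
```

Request:
play_rows(
  deltas=[
    [[0, 0.0015, 0], [0, 0, 0], 1],
    [[0, 0.0015, 0], [0, 0, 0], 1],
    [[0, 0.0015, 0], [0, 0, 0], 1],
    [[0, 0.0015, 0], [0, 0, 0], 1],
    [[0, 0.0015, 0], [0, 0, 0], 1],
    [[0, 0.0015, 0], [0, 0, 0], 1],
    [[0, 0, 0], [0, 0, 0], 1],
    [[0, 0, 0], [0, 0, 0], 1],
  ],
)

```text
clock: 18.63
eef_pos: [0.5981, 0.2041, 0.1176]
tcp_rot: [-180.0, -0.0, 111.4]
wrist_force: [-4.1, 1.1, 6.3]
grip_width: 0.0188
finger_force: 39.8
```

Request:
play_rows(
  deltas=[
    [[0, 0.001, 0], [0, 0, 0], 1],
    [[0, 0.001, 0], [0, 0, 0], 1],
    [[0, 0, 0], [0, 0, 0], 1],
    [[0, 0, 0], [0, 0, 0], 1],
  ],
)

```text
clock: 18.97
eef_pos: [0.5987, 0.2043, 0.1176]
tcp_rot: [-179.7, -0.0, 111.4]
wrist_force: [-8.4, -1.4, 11.2]
grip_width: 0.0184
finger_force: 40.3
```

Request:
play_rows(
  deltas=[
    [[0, 0.001, 0], [0, 0, 0], 1],
    [[0, 0.001, 0], [0, 0, 0], 1],
    [[0, 0, 0], [0, 0, 0], 1],
    [[0, 0, 0], [0, 0, 0], 1],
    [[0, 0, 0], [0, 0, 0], 1],
  ],
)

```text
clock: 19.38
eef_pos: [0.5998, 0.2048, 0.1176]
tcp_rot: [-179.6, -0.0, 111.4]
wrist_force: [-11.4, -2.8, 12.2]
grip_width: 0.0186
finger_force: 40.6
```

```bash
cat > m.py <<'E'
from h import *
fs=[];ps=[]
for i in range(6):
    im=r.read_camera("wrist");o=r.get_obs();fs.append(o["wrist_force"]);ps.append(o["eef_pos"])
f=np.mean(fs,0);p=np.mean(ps,0);y=np.radians(21.4);d=p[:2]-[.6188,.2125]
print(o["clock"],"F",f.round(2),"along",(f[0]*np.cos(y)+f[1]*np.sin(y)).round(2),"x'",(d[0]*np.cos(y)+d[1]*np.sin(y)).round(4),o["tcp_rot"].round(2))
E
python3 m.py
```

```text
19.6833 F [-11.76  -2.18  11.61] along -11.74 x' -0.0205 [-1.7961e+02 -5.0000e-02  1.1145e+02]
```

Request:
play_rows(
  deltas=[
    [[0, 0.001, 0], [0, 0, 0], 1],
    [[0, 0.0005, 0], [0, 0, 0], 1],
    [[0, 0, 0], [0, 0, 0], 1],
    [[0, 0, 0], [0, 0, 0], 1],
    [[0, 0, 0], [0, 0, 0], 1],
    [[0, 0, 0], [0, 0, 0], 1],
    [[0, 0, 0], [0, 0, 0], 1],
    [[0, 0, 0], [0, 0, 0], 1],
  ],
)

```text
clock: 20.35
eef_pos: [0.6005, 0.2051, 0.1175]
tcp_rot: [-179.5, -0.0, 111.5]
wrist_force: [-14.6, -3.7, 13.5]
grip_width: 0.0186
finger_force: 41.0
```

```bash
python3 m.py
python3 - <<'E'
from h import *
W=cam("wrist");im=r.read_camera("wrist");T=r.read_camera("top")
cv2.imwrite("pics/fin.png",np.hstack([cv2.resize(im,(420,315)),cv2.resize(T[130:255,130:250],(302,315),interpolation=cv2.INTER_CUBIC)]))
E
```

```text
20.65 F [-13.94  -3.65  13.55] along -14.31 x' -0.0197 [-1.7950e+02 -5.0000e-02  1.1145e+02]
```

View pics/fin.png

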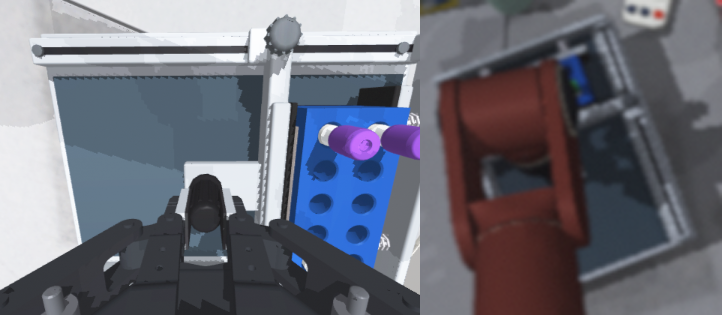

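The picture shows the block flush against both the clamp face and the fence, square, with the tubes seated and the fingers only on the knob. The fence force is about 8 N estimated from travel and about 11–12 N from wrist force. A small extra nudge puts both estimates safely mid-range.

Request:
play_rows(
  deltas=[
    [[0, 0.0007, 0], [0, 0, 0], 1],
    [[0, 0, 0], [0, 0, 0], 1],
    [[0, 0, 0], [0, 0, 0], 1],
    [[0, 0, 0], [0, 0, 0], 1],
    [[0, 0, 0], [0, 0, 0], 1],
    [[0, 0, 0], [0, 0, 0], 1],
    [[0, 0, 0], [0, 0, 0], 1],
    [[0, 0, 0], [0, 0, 0], 1],
    [[0, 0, 0], [0, 0, 0], 1],
    [[0, 0, 0], [0, 0, 0], 1],
  ],
)

```text
clock: 21.58
eef_pos: [0.6009, 0.2052, 0.1176]
tcp_rot: [-179.5, -0.0, 111.5]
wrist_force: [-15.8, -4.5, 14.1]
grip_width: 0.0187
finger_force: 41.1
```

```bash
python3 m.py; python3 -c "
from rig import r
print(r.sign_off())"
```

```text
21.8833 F [-15.84  -4.16  14.23] along -16.27 x' -0.0193 [-1.7945e+02 -5.0000e-02  1.1145e+02]
the job is handed in; nothing more can be done
None
```

I handed the job in at about 22 s with the block square on the mat, all three tubes seated and the arm still pushing the clamp at about 16 N; the fence force, not measured directly, is an estimated 9–13 N, and sign-off returned no verdict.

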